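# Put the slim carton away and latch the stock cabinet

## Task

Take the slim tall carton from the sloped rack, handling it gently so that it is not crushed, and stand it upright in the pulled-out tray of the small steel cabinet. Then slide the tray fully home, and swing the cabinet door shut, without slamming it, until it seats on its catch. Leave the other stock and the things on the bench where they are.

Things in the scene. Friction and masses are not known exactly. Their poses are not given: they have to be found in the camera images.
- carton: Slim tall cardboard carton to put away: 60 mm deep (x), 40 wide (y), 90 tall (z), 0.11 to 0.23 kg. Origin: centre of its underside. Starts in one of the rack's two lanes, leaning with the slope: its z leans 24 deg from vertical towards the robot. It is crushed if the fingers press on it with more than 40 N in all (both pads together); 8 to 12 N per finger carries it safely.
- wide_carton: Bystander: the wider, lower carton in the rack's other lane, 60 mm deep by 64 mm wide by 62 mm tall; origin at the centre of its underside. Stays where it is.
- rack: Fixed blue pick rack, 250 mm wide (y), 150 deep (x), open front to -x. Origin on the bench, under its middle. Sloped face rises 24 deg towards +x from x = -50, z = 105 mm, with a 14 mm lip at its low edge; lanes at y = -55 and +55 mm. Posts at x = 95, y = +-118 mm, 361 mm high.
- cabinet: Fixed grey steel cabinet, 200 mm deep (x), 240 wide (y), 150 high; origin: centre of its underside; open front face at x = -100 mm. Walls 8 mm. The top overhangs the tray, so an upright tool cannot push the tray's last centimetres: lean it 30 to 40 deg, tips forward. A small carton stands on top at the back (to 174 mm high).
- tray (a joint): Slide of the cabinet's open steel tray, m: 0 = fully home (its front then 5 mm inside the cabinet's front face), positive = pulled out towards the cabinet's -x; starts 0.10 to 0.125. Takes about 1.5 N to slide; stays where left.
- tray_floor (a point): Centre of the tray's inner floor, moves with the tray; axes as the cabinet's. The tray is 165 mm (x) by 210 mm (y) outside, walls 5 mm, so 155 by 200 mm inside; floor top 17 mm above the bench, walls up to 57 mm above the bench.
- tray_front (a point): Middle of the upper edge of the tray's front wall, on its outer face (57 mm above the bench); axes as the cabinet's. The plain wall below it is where the tray is pushed, towards +x.
- door (a joint): Door hinge, rad: 0 = shut, positive = open; starts 1.60 to 1.85. Stays where left (hinge friction 0.1 N m). In the last 0.07 rad a spring roller catch resists (about 5 N at the free edge); below about 0.025 rad it pulls the door in and holds it at 0. Short of that the door stays ajar. Faster than 4 rad/s near shut counts as slamming.
- door_hinge (a point): Point on the door's vertical hinge axis (the cabinet's +y front edge), 146 mm above the bench, level with the door's upper edge. Axes turn with the door: -y runs along it to its free edge 238 mm away, -x points out of its outer face, 6 mm from the axis (door 12 mm thick, 8 to 146 mm above the bench).
- door_corner (a point): Upper free corner of the door, on its outer face; moves with the door. The outer face is plain but for a pull 8 mm thick, 14 wide and 60 high, 23 mm in from the free edge, 50 to 110 mm above the bench.
- tape: Bystander: roll of packing tape lying flat, 96 mm across, 24 mm high, near the cabinet's right. Origin at the centre of its underside.
- tin: Bystander: closed steel tin, 66 mm across, 100 mm high, right of the cabinet. Origin at the centre of its underside.
- rack_rail (a point): Middle of the front lower edge of the rack's level label rail (345 mm above the bench, 250 wide, 40 deep behind this edge, 16 high, on arms from the posts). It overhangs the cartons, so a carton must be gripped and drawn out with the tool leaning along the carton's own axis. Axes as the rack's.
There are look-alikes about, which are no part of the job. Leave any orange look-alike of the carton alone.

How it is judged:
On the way, in this order (a step that is already met when the one before it is completed fails the run):
1. the slim carton stands upright on the floor of the tray, let go (angle between carton's own z axis and vertical below 0.1 rad and z of carton in the frame of tray_floor between -0.006 and 0.006 m and x of carton in the frame of tray_floor between -0.065 and 0.065 m and y of carton in the frame of tray_floor between -0.09 and 0.09 m and contact force between the fingers and carton below 0.1 N), for 0.2 s.
2. the tray is fully home, within 6 mm (value of joint tray below 0.006 m), for 0.2 s.
3. the door is shut, past its catch (value of joint door below 0.012 rad), for 0.2 s.
At the end, for the whole second after the job is handed in: The slim carton stands upright (within 0.1 rad) and at rest on the floor of the tray, the tray is home within 6 mm, and the door rests shut on its catch (within 0.012 rad of shut) (angle between carton's own z axis and vertical below 0.1 rad and z of carton in the frame of tray_floor between -0.006 and 0.006 m and x of carton in the frame of tray_floor between -0.065 and 0.065 m and y of carton in the frame of tray_floor between -0.09 and 0.09 m and linear speed of carton below 0.02 m/s and value of joint tray below 0.006 m and value of joint door below 0.012 rad); the robot touches nothing.
It fails at once if the carton is crushed: the fingers press on it with more than 40 N in all (contact force between the fingers and carton above 40 N).
It fails at once if the door is slammed: it swings faster than 4 rad/s in the last 0.3 rad before shut (velocity of joint door below -4 rad/s and value of joint door below 0.3 rad).
It fails at once if the wide carton is moved more than 25 mm (distance of wide_carton from where it was at the start of the episode above 0.025 m).
It fails at once if the tape is moved more than 25 mm (distance of tape from where it was at the start of the episode above 0.025 m).
It fails at once if the tin is moved more than 25 mm (distance of tin from where it was at the start of the episode above 0.025 m).
It also fails if it takes over 72 s, if anything falls off the work surface, if the arm or the gripper's body presses on something with over 40 N, if the wrist force passes 120 N, or if a joint passes its speed limit or range.

## Robot

A 6-joint arm with a two-finger parallel gripper is mounted at the origin on the work surface. World frame = base frame: x ahead of the robot, y to its left, z up, the work surface at z = 0. Lengths are in m, angles in rad, forces in N, time in s.
With the tool pointing down it reaches from about 0.325 to 0.775 m from the base axis. Payload 5.5 kg.
Tool frame: the origin (TCP) lies between the finger pads; the fingertips stand 14 mm ahead of it and the grasp point (between the pads) lies 5 mm behind it; z points along the fingers, y is the line along which they close (so a half turn about z gives the same grasp; the last joint's range is limited). The gripper opens to 85 mm and grips with 20 to 120 N. Pads are 22 mm wide; open, the fingers measure 114 mm over their backs; the gripper's body (76 mm by 85 mm) begins 54 mm behind the grasp point. The pads swing forward as they close: fully open they stand 13 mm farther back than shut.
Start: joints at [-1.177, 0.091, 1.231, -0, 1.82, -0.057], TCP at [0.261, -0.54, 0.245] pointing down, gripper open.
Joint ranges: [-2.87, 2.87], [-0.86, 2.18], [0.17, 2.46], [-1.51, 4.65], [0.06, 2.69], [-2.65, 2.65]. Speed limits (rad/s): [2.57, 2.57, 3.01, 3.14, 3.14, 3.14].

## Interface

Orientations are given as a unit quaternion [w, x, y, z].
In Python, from station import manip gives the robot as it stands. The module is installed in compiled form; this text tells all that it offers.
- The arm moves only by the shell command python3 -m crank 'ROWS'. ROWS is text: rows parted by semicolons, each of 7 numbers parted by spaces: the closure, from 0 (fully open) to 1 (shut), then the shift along the tool's x, y, z scaled (see below), then the turn, a rotation vector about the tool's x, y, z scaled (see below). A call has exactly 8 rows; each row shifts and turns the commanded pose from where the row before left it, along the tool's axes as they then stand; what a row does not reach is not made up. The controller multiplies each number of a shift by 25 mm and each number of a turn by 0.12 rad. A row lasts 1/12 s, in which the tool goes at most 41.7 mm and 7.16 degrees, less where a joint would pass 70% of its speed; a pose out of reach is approached as far as the arm can. A call with a number of a shift or a turn outside -1 to 1 is refused whole. A call with a gripper value outside its range is refused whole. The fingers move at their own pace and stop on an object; the grip force is fixed at half the most. Time passes only in rows, so rows that do not move let the fingers close, or fill a call up. It gives the time, the measured TCP pose, the force, the opening and the grip force at its end, in the units of the state.
- manip.get_state(): the state, without advancing time (a new reading comes with each control period).
- manip.get_image(name): name is "side" or "top" or "wrist"; returns a dict with "image" (420x560x3 uint8, blue, green, red), "K" (3x3 intrinsics, pixels), "position" and "orientation" of the camera in the world. Camera axes: x right, y up, looking along -z (the intrinsics and any distortion apply to the point x, -y, -z); pixel columns grow to the right and rows downward; lengths in m; the calibration is good to about 2 mm. A picture is of the moment at which its call begins. There is no depth.
- manip.job_done(): hands the job in; it is judged then, once.
The state is a dict: "time": time; "joint_pos": joint angles; "joint_velocities": joint speeds; "joint_torque": joint torques, N m; "tcp_pos": TCP position; "tool_rot": TCP orientation; "ft_force": force on the tool from outside, world axes, zero at the start; "torque": the same for the moment, N m; "width": finger opening in m; "grip_force": force on a finger pad.
Only numpy, scipy, OpenCV 4.12 (cv2) and the standard library are available. Lean on these libraries where they do the work, as an engineer would, in place of code of your own. Each camera call takes 0.05 s, during which the arm holds its last target. There are 200 camera calls.

## Working session

There is one attempt and no reset: what is moved stays moved. The work goes in short steps, Python scripts to look and compute and a shell command to move; the robot and the scene stay as the last step left them, time stands still between calls to the robot, and variables do not carry over. Pictures are saved under pics/ and viewed, at most 10 in all, crops included, and the job is handed in when it is done.

```bash
mkdir -p pics; cat > h.py <<'E'
import numpy as np, cv2
from scipy.spatial.transform import Rotation as R
from station import manip
def rot(q): return R.from_quat([q[1],q[2],q[3],q[0]])
def snap(n,f=None):
    d=manip.get_image(n)
    if f: cv2.imwrite('pics/'+f,d['image'])
    return d
def ray(d,u,v):
    K=np.array(d['K']); p=np.array([(u-K[0,2])/K[0,0],(v-K[1,2])/K[1,1],1])
    r=rot(d['orientation']).apply([p[0],-p[1],-1]); return np.array(d['position']),r
def onz(d,u,v,z):
    o,r=ray(d,u,v); return o+r*(z-o[2])/r[2]
def proj(d,P):
    c=rot(d['orientation']).inv().apply(np.array(P)-d['position']); K=np.array(d['K'])
    return np.array([K[0,2]-K[0,0]*c[0]/c[2], K[1,2]+K[1,1]*c[1]/c[2]])
def tri(d1,uv1,d2,uv2):
    o1,r1=ray(d1,*uv1);o2,r2=ray(d2,*uv2)
    s=np.linalg.lstsq(np.c_[r1,-r2],o2-o1,rcond=None)[0]
    a,b=o1+s[0]*r1,o2+s[1]*r2; return (a+b)/2,np.linalg.norm(a-b)
E
python3 - <<'E'
from h import *
import pickle
a=snap('top','top0.png');b=snap('side','side0.png')
pickle.dump((a,b),open('v0.pkl','wb'))
for d in(a,b): print(d['position'],d['orientation'],np.array(d['K']).tolist(),[k for k in d])
E
```

```text
[3.81604619e-01 5.61975375e-04 1.87952443e+00] [-0.7007263  -0.03696062  0.03784345  0.7114664 ] [[522.7616294250186, 0.0, 280.65553404960013], [0.0, 522.7616294250186, 206.79851579048415], [0.0, 0.0, 1.0]] ['image', 'K', 'position', 'orientation']
[1.02605148 0.28726581 1.79747068] [0.46130621 0.08159444 0.14836591 0.87093426] [[525.3354658604106, 0.0, 284.2329741563617], [0.0, 525.3354658604106, 210.47639376335542], [0.0, 0.0, 1.0]] ['image', 'K', 'position', 'orientation']
```

View pics/top0.png

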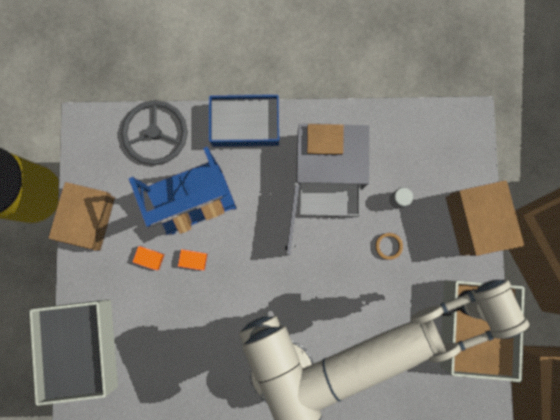

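View pics/side0.png

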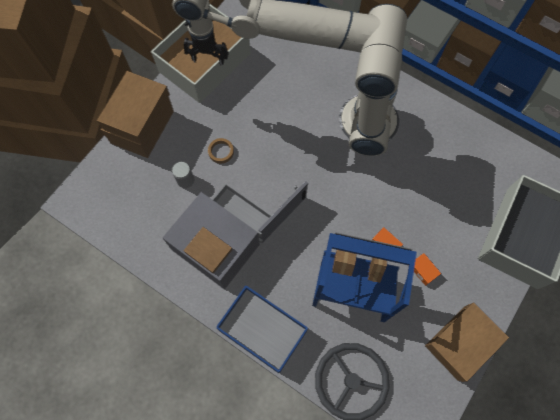

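The top view shows the rack at about (185,195), with two brown cartons at (182,218) and (213,208), and the cabinet at (333,155) with its tray out at (330,203) and the door open along (294,218).

Candidates in the top view are the brown cartons at (182,218) and (213,208), the orange look-alikes at (148,258) and (193,260), and the box on the cabinet at (325,138). I'll check the two rack cartons in one close crop.

```bash
python3 - <<'E'
from h import *
import pickle
a,b=pickle.load(open('v0.pkl','rb'))
f=lambda d,x,y,w,h,s:cv2.resize(d['image'][y:y+h,x:x+w],None,fx=s,fy=s,interpolation=cv2.INTER_CUBIC)
A=f(a,125,145,120,100,3.3);B=f(b,305,225,120,100,3.3)
C=f(a,280,110,120,150,2.2)[:270,:];C=f(a,275,115,120,145,1.85);D=f(b,155,165,165,125,1.85)
o=np.zeros((600,800,3),np.uint8)
for i,x,y in((A,0,0),(B,400,0),(C,0,331),(D,400,331)):o[y:y+i.shape[0],x:x+i.shape[1]]=i[:600-y]
cv2.imwrite('pics/c0.png',o)
E
```

```text
(no output)
```

View pics/c0.png

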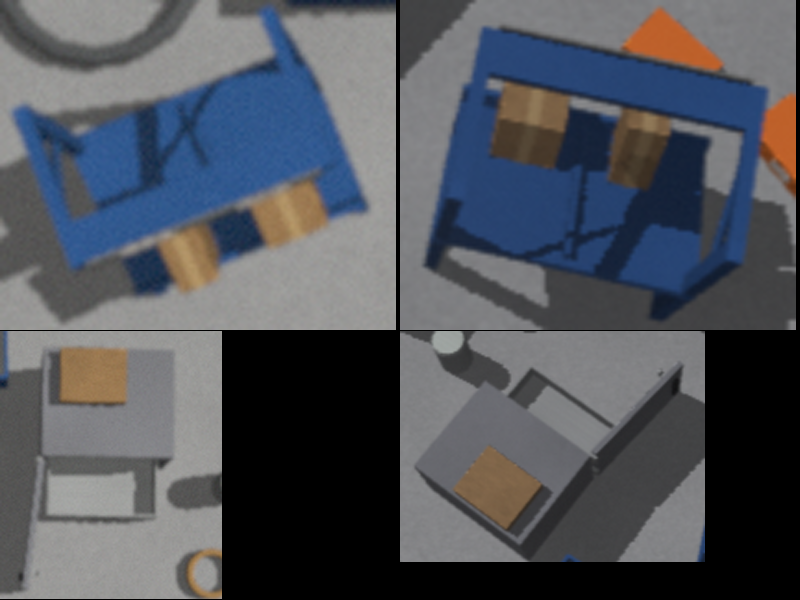

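The slim carton is the narrow, tall one in the +y lane, at (182,218) in the top view and (384,267) in the side view. The wide carton is in the -y lane. The rail overhangs both.

```bash
python3 - <<'E'
from h import *
import pickle
np.set_printoptions(precision=4,suppress=True)
a,b=pickle.load(open('v0.pkl','rb'))
P=onz(b,331.4,233.5,.361);Q=onz(b,415.6,251.7,.361);print('rail side',P,Q,np.linalg.norm(P-Q),proj(a,P),proj(a,Q))
d=(Q-P)/np.linalg.norm(Q-P);print('yaw rack(y axis dir)',np.degrees(np.arctan2(-d[0],d[1])))
print('rail L top',onz(a,148.6,226.2,.361))
for u in((179.5,233.5),(191,229.5)):print('carton fronttop',onz(a,*u,.187))
for u in((299.3,124.2),(368.5,124.7),(368.5,183.6),(296.6,183.1)):print('cab',onz(a,*u,.15))
# side cabinet corners crop D origin(155,165) scale1.85 at (400,331)
for u in((487,383),(415,466),(523,545),(597,460)):
  print('cab s',onz(b,155+(u[0]-400)/1.85,165+(u[1]-331)/1.85,.15))
for u in((302,217),(358.8,215.5)):print('trayf',onz(a,*u,.057))
for u in((535,370),):print('trayf s',onz(b,155+(u[0]-400)/1.85,165+(u[1]-331)/1.85,.057))
print('door',onz(a,290,252,.146), onz(b,155+(680-400)/1.85,165+(365-331)/1.85,.146))
print('tin',onz(a,403,197,.1),'tape',onz(a,388,246,.02))
s=manip.get_state();print(s['time'],s['width'],s['ft_force'],rot(s['tool_rot']).as_matrix())
E
```

```text
rail side [0.5828 0.1588 0.361 ] [0.4943 0.3844 0.361 ] 0.24241401017661418 [225.3642 194.08  ] [147.9237 225.4159]
yaw rack(y axis dir) 21.41695823982277
rail L top [0.492  0.3824 0.361 ]
carton fronttop [0.4794 0.3259 0.187 ]
carton fronttop [0.4918 0.2887 0.187 ]
cab [ 0.8454 -0.0704  0.15  ]
cab [ 0.8401 -0.3045  0.15  ]
cab [ 0.6388 -0.2978  0.15  ]
cab [ 0.6442 -0.0575  0.15  ]
cab s [ 0.6427 -0.2962  0.15  ]
cab s [ 0.8395 -0.3061  0.15  ]
cab s [ 0.8462 -0.0649  0.15  ]
cab s [ 0.65   -0.0471  0.15  ]
trayf [ 0.5382 -0.0773  0.057 ]
trayf [ 0.5404 -0.2762  0.057 ]
trayf s [ 0.5474 -0.2689  0.057 ]
door [ 0.4151 -0.0316  0.146 ] [ 0.4141 -0.0263  0.146 ]
tin [ 0.5981 -0.4233  0.1   ] tape [ 0.4334 -0.3821  0.02  ]
0.1 0.08578338707750009 [ 0.9218 -0.106   1.1148] [[ 0.9001  0.4356 -0.0007]
 [ 0.4357 -0.9001  0.0017]
 [ 0.0001 -0.0018 -1.    ]]
```

```bash
cat >> h.py <<'E'
np.set_printoptions(precision=3,suppress=True)
def mat(z,y):
    z=np.array(z,float);z/=np.linalg.norm(z);y=np.array(y,float);y-=z*(y@z);y/=np.linalg.norm(y)
    return np.c_[np.cross(y,z),y,z]
def plan(pos=None,M=None,turn_first=False):
    s=manip.get_state();T=rot(s['tool_rot']).as_matrix();p=np.array(s['tcp_pos'])
    print('t',round(s['time'],2),'p',p,'z',T[:,2],'y',T[:,1],'w',round(s['width'],4),'g',round(s['grip_force'],1),'F',np.array(s['ft_force']))
    if M is None:M=T
    print('turn',R.from_matrix(T.T@M).as_rotvec()/.12)
    if pos is not None:
        print('shift(tool now)',T.T@(np.array(pos)-p)/.025,'shift(tool after turn)',M.T@(np.array(pos)-p)/.025)
def rackM(psi=20.5):
    c,s_=np.cos(np.radians(psi)),np.sin(np.radians(psi))
    th=np.radians(24);return mat([np.sin(th)*c,np.sin(th)*s_,-np.cos(th)],[s_,-c,0])
E
python3 -c "
from h import *
plan([.435,.288,.39],rackM())"
```

```text
t 0.1 p [ 0.261 -0.54   0.244] z [-0.001  0.002 -1.   ] y [ 0.436 -0.9   -0.002] w 0.0858 g 0.0 F [ 0.922 -0.106  1.115]
turn [-0.177  3.488  0.76 ]
shift(tool now) [ 20.68  -26.791  -5.78 ] shift(tool after turn) [ 18.911 -28.584   2.036]
```

```bash
python3 -m crank '0 .7 -.9 -.7 0 0 0;0 .7 -.9 -.7 0 0 0;0 .7 -.9 -.7 0 0 0;0 .7 -.9 -.7 0 0 0;0 .7 -.9 -.7 0 0 0;0 .7 -.9 -.7 0 0 0;0 .7 -.9 -.7 0 0 0;0 .7 -.9 -.7 0 0 0'
python3 -m crank '0 .7 -.9 0 0 0 0;0 .7 -.9 0 0 0 0;0 .7 -.9 0 0 0 0;0 .7 -.9 0 0 0 0;0 .7 -.9 0 0 0 0;0 .7 -.9 0 0 0 0;0 .7 -.9 0 0 0 0;0 .7 -.9 0 0 0 0'
python3 -m crank '0 .7 -.9 0 0 0 0;0 .7 -.9 0 0 0 0;0 .7 -.9 0 0 0 0;0 .7 -.9 0 0 0 0;0 .7 -.9 0 0 0 0;0 .7 -.9 0 0 0 0;0 .7 -.9 0 0 0 0;0 .7 -.9 0 0 0 0'
python3 -m crank '0 0 0 0 0 .44 .1;0 0 0 0 0 .44 .1;0 0 0 0 0 .44 .1;0 0 0 0 0 .44 .1;0 0 0 0 0 .44 .1;0 0 0 0 0 .44 .1;0 0 0 0 0 .44 .1;0 0 0 0 0 .44 .1'
python3 -c "
from h import *
plan([.435,.288,.38],rackM())"
```

```text
time: 0.77
tcp_pos: [0.3089, -0.3156, 0.3857]
tool_rot: [-0.0, 0.975, 0.223, -0.0]
ft_force: [0.1, -0.3, 0.0]
width: 0.0855
grip_force: 0.0
time: 1.43
tcp_pos: [0.3565, -0.0927, 0.385]
tool_rot: [-0.0, 0.975, 0.223, -0.0]
ft_force: [0.3, -0.4, 0.2]
width: 0.0855
grip_force: 0.0
time: 2.1
tcp_pos: [0.4041, 0.1305, 0.385]
tool_rot: [0.0, 0.975, 0.224, -0.0]
ft_force: [0.4, 0.2, 0.4]
width: 0.0853
grip_force: 0.0
time: 2.77
tcp_pos: [0.4041, 0.129, 0.3851]
tool_rot: [-0.047, 0.962, 0.172, 0.205]
ft_force: [0.3, 0.0, 0.2]
width: 0.0853
grip_force: 0.0
t 2.77 p [0.404 0.129 0.385] z [ 0.379  0.161 -0.911] y [ 0.349 -0.937 -0.02 ] w 0.0853 g 0.0 F [0.27  0.022 0.212]
turn [-0.152 -0.043 -0.075]
shift(tool now) [ 2.953 -5.523  1.679] shift(tool after turn) [ 3.011 -5.526  1.563]
```

```bash
python3 -m crank '0 .37 -.69 .2 -.02 0 -.01;0 .37 -.69 .2 -.02 0 -.01;0 .37 -.69 .2 -.02 0 -.01;0 .37 -.69 .2 -.02 0 -.01;0 .37 -.69 .2 -.02 0 -.01;0 .37 -.69 .2 -.02 0 -.01;0 .37 -.69 .2 -.02 0 -.01;0 .37 -.69 .2 -.02 0 -.01'
python3 - <<'E'
from h import *
import pickle
a=snap('wrist','w1.png');pickle.dump(a,open('w1.pkl','wb'));plan([.435,.288,.38],rackM())
E
```

```text
time: 3.43
tcp_pos: [0.4343, 0.2887, 0.38]
tool_rot: [-0.036, 0.962, 0.175, 0.206]
ft_force: [0.9, 0.3, -0.7]
width: 0.0855
grip_force: 0.0
t 3.48 p [0.434 0.291 0.378] z [ 0.381  0.143 -0.913] y [ 0.353 -0.936  0.   ] w 0.0853 g 0.0 F [-1.522  1.162 -2.654]
turn [-0.007 -0.005  0.026]
shift(tool now) [-0.001  0.134 -0.067] shift(tool after turn) [-0.001  0.134 -0.067]
```

View pics/w1.png

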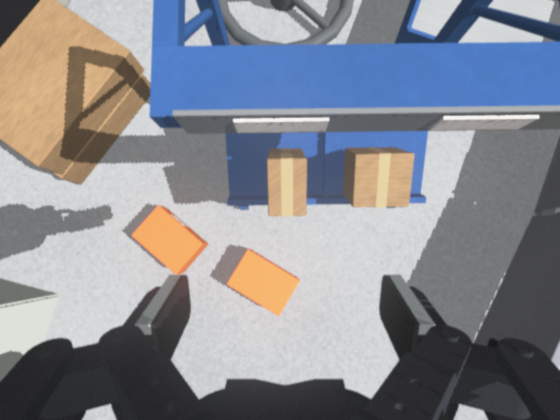

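The wrist view shows the slim carton's top at about (268-306, 150-215), the wide one at (345-412, 148-207), the lip parallel to the image rows, and the rail above.

```bash
python3 - <<'E'
from h import *
import pickle
d=pickle.load(open('w1.pkl','rb'))
M=rackM();a=-M[:,2];C=np.array([.511,.3166,.199])
print('cam in tool',M.T@(np.array(d['position'])-[.434,.2895,.379]), 'camdir tool',M.T@rot(d['orientation']).apply([0,0,-1]))
for z in(.199,):
  for u in((268,150),(306,150),(306,215),(268,215)):
    o,r=ray(d,*u);P=o+r*((C-o)@a)/(r@a);print(P,M.T@(P-C))
# predicted corners
for sx in(-.03,.03):
  for sy in(-.02,.02):print(sx,sy,proj(d,C+M@[sx,sy,0]),proj(d,C+M@[sx,sy,.09]))
o,r=ray(d,230,200);
for u in((231,201),(424,199)):print('lip',onz(d,*u,.115),)
p,q=onz(d,231,201,.115),onz(d,424,199,.115);v=q-p;print(np.degrees(np.arctan2(v[0],-v[1])),np.linalg.norm(v))
E
```

```text
cam in tool [ 0.079 -0.    -0.128] camdir tool [-0.305  0.002  0.952]
[0.538 0.345 0.215] [ 0.039 -0.017  0.   ]
[0.551 0.311 0.215] [ 0.039  0.02  -0.   ]
[0.495 0.288 0.188] [-0.028  0.021  0.   ]
[0.481 0.325 0.188] [-0.028 -0.018  0.   ]
-0.03 -0.02 [266.368 216.947] [269.914 195.291]
-0.03 0.02 [304.713 217.003] [300.6   195.339]
0.03 -0.02 [265.464 159.249] [269.356 148.668]
0.03 0.02 [305.966 159.321] [301.408 148.726]
lip [0.487 0.381 0.115]
lip [0.576 0.153 0.115]
21.18985198161309 0.24518180076703297
```

```bash
cat >> h.py <<'E'
MC=rackM(20.9); CT=np.array([.511,.3166,.199])+MC@[.001,.0015,0]
E
python3 -c "
from h import *
plan(CT+MC@[0,0,.03],MC);print(CT)"
```

```text
t 3.48 p [0.434 0.291 0.378] z [ 0.381  0.143 -0.913] y [ 0.353 -0.936  0.   ] w 0.0853 g 0.0 F [-1.522  1.162 -2.654]
turn [ 0.016 -0.005 -0.027]
shift(tool now) [0.057 0.192 9.069] shift(tool after turn) [0.061 0.21  9.068]
[0.512 0.316 0.199]
```

```bash
python3 -m crank '0 .06 .2 .8 0 0 -.03;0 0 0 .8 0 0 0;0 0 0 .8 0 0 0;0 0 0 .8 0 0 0;0 0 0 .8 0 0 0;0 0 0 .8 0 0 0;0 0 0 .8 0 0 0;0 0 0 .8 0 0 0'
python3 -m crank '0 0 0 .5 0 0 0;0 0 0 .3 0 0 0;0 0 0 .3 0 0 0;0 0 0 .3 0 0 0;0 0 0 .3 0 0 0;0 0 0 .3 0 0 0;0 0 0 0 0 0 0;0 0 0 0 0 0 0'
python3 -m crank '.1 0 0 0 0 0 0;.2 0 0 0 0 0 0;.3 0 0 0 0 0 0;.35 0 0 0 0 0 0;.35 0 0 0 0 0 0;.35 0 0 0 0 0 0;.35 0 0 0 0 0 0;.35 0 0 0 0 0 0'
python3 -c "
from h import *
plan(CT+MC@[0,0,.03],MC)"
```

```text
time: 4.15
tcp_pos: [0.4989, 0.3061, 0.2337]
tool_rot: [-0.036, 0.962, 0.176, 0.206]
ft_force: [-0.2, -0.1, 0.7]
width: 0.085
grip_force: 0.0
time: 4.82
tcp_pos: [0.518, 0.3133, 0.1892]
tool_rot: [-0.036, 0.962, 0.176, 0.206]
ft_force: [-0.2, -0.1, 0.4]
width: 0.0852
grip_force: 0.0
time: 5.48
tcp_pos: [0.518, 0.3134, 0.1896]
tool_rot: [-0.036, 0.962, 0.176, 0.206]
ft_force: [-0.2, 0.8, -0.1]
width: 0.0558
grip_force: 0.0
t 5.48 p [0.518 0.313 0.19 ] z [ 0.384  0.142 -0.912] y [ 0.354 -0.935  0.003] w 0.0558 g 0.0 F [-0.216  0.843 -0.121]
turn [ 0.033 -0.024 -0.013]
shift(tool now) [-0.007 -0.164  0.768] shift(tool after turn) [-0.005 -0.161  0.769]
```

```bash
python3 -m crank '.35 0 -.16 0 0 0 0;.35 0 0 .3 0 0 0;.35 0 0 .27 0 0 0;.35 0 0 .2 0 0 0;.4 0 0 0 0 0 0;.45 0 0 0 0 0 0;.48 0 0 0 0 0 0;.48 0 0 0 0 0 0'
python3 -m crank '.49 0 0 0 0 0 0;.49 0 0 0 0 0 0;.5 0 0 0 0 0 0;.5 0 0 0 0 0 0;.51 0 0 0 0 0 0;.51 0 0 0 0 0 0;.51 0 0 0 0 0 0;.51 0 0 0 0 0 0'
python3 -c "
from h import *
plan(CT+MC@[0,0,.03],MC)"
```

```text
time: 6.15
tcp_pos: [0.5241, 0.3199, 0.1724]
tool_rot: [-0.036, 0.962, 0.176, 0.206]
ft_force: [0.2, -0.5, 0.6]
width: 0.0448
grip_force: 0.0
time: 6.82
tcp_pos: [0.524, 0.3198, 0.172]
tool_rot: [-0.036, 0.962, 0.176, 0.206]
ft_force: [-0.8, 0.4, -0.8]
width: 0.0419
grip_force: 0.0
t 6.82 p [0.524 0.32  0.172] z [ 0.384  0.142 -0.912] y [ 0.354 -0.935  0.003] w 0.0419 g 0.0 F [-0.793  0.386 -0.794]
turn [ 0.033 -0.024 -0.012]
shift(tool now) [-0.007 -0.004 -0.003] shift(tool after turn) [-0.007 -0.004 -0.003]
```

```bash
python3 -m crank '.52 0 0 0 0 0 0;.52 0 0 0 0 0 0;.525 0 0 0 0 0 0;.525 0 0 0 0 0 0;.53 0 0 0 0 0 0;.53 0 0 0 0 0 0;.53 0 0 0 0 0 0;.53 0 0 0 0 0 0'
python3 -m crank '.535 0 0 0 0 0 0;.535 0 0 0 0 0 0;.535 0 0 0 0 0 0;.535 0 0 0 0 0 0;.535 0 0 0 0 0 0;.535 0 0 0 0 0 0;.535 0 0 0 0 0 0;.535 0 0 0 0 0 0'
```

```text
time: 7.48
tcp_pos: [0.524, 0.3199, 0.1721]
tool_rot: [-0.036, 0.962, 0.176, 0.206]
ft_force: [-0.3, 0.3, 1.0]
width: 0.0402
grip_force: 2.8
time: 8.15
tcp_pos: [0.5239, 0.3199, 0.1721]
tool_rot: [-0.036, 0.962, 0.176, 0.206]
ft_force: [-2.6, -0.4, 0.9]
width: 0.04
grip_force: 12.3
```

```bash
python3 -m crank '.534 0 0 -.1 0 0 0;.534 0 0 -.2 0 0 0;.534 0 0 -.3 0 0 0;.534 0 0 -.3 0 0 0;.534 0 0 -.3 0 0 0;.534 0 0 -.3 0 0 0;.534 0 0 -.3 0 0 0;.534 0 0 -.2 0 0 0'
python3 -m crank '.534 0 0 -.3 0 0 0;.534 0 0 -.5 0 0 0;.534 0 0 -.5 0 0 0;.534 0 0 -.5 0 0 0;.534 0 0 -.5 0 0 0;.534 0 0 -.5 0 0 0;.534 0 0 -.5 0 0 0;.534 0 0 -.4 0 0 0'
python3 -c "
from h import *
plan([.40,.1,.34],mat([0,0,-1],[0,-1,0]))"
```

```text
time: 8.82
tcp_pos: [0.5046, 0.3127, 0.2193]
tool_rot: [-0.037, 0.962, 0.176, 0.207]
ft_force: [-0.6, 0.1, -1.5]
width: 0.0399
grip_force: 9.0
time: 9.48
tcp_pos: [0.4689, 0.2994, 0.3041]
tool_rot: [-0.037, 0.962, 0.176, 0.207]
ft_force: [0.2, -0.7, -2.0]
width: 0.0401
grip_force: 9.0
t 9.48 p [0.469 0.299 0.304] z [ 0.385  0.143 -0.912] y [ 0.354 -0.935  0.003] w 0.0401 g 9.0 F [ 0.198 -0.724 -2.029]
turn [-0.617 -3.493  2.975]
shift(tool now) [-4.341  6.49  -3.512] shift(tool after turn) [-2.754  7.978 -1.436]
```

```bash
cat >> h.py <<'E'
DN=mat([0,0,-1],[-.035,-.999,0])
E
python3 -m crank '.534 -.25 .4 -.2 0 0 0;.534 -.5 .7 -.4 0 0 0;.534 -.5 .75 -.4 0 0 0;.534 -.5 .75 -.4 0 0 0;.534 -.5 .75 -.4 0 0 0;.534 -.5 .75 -.4 0 0 0;.534 -.5 .75 -.4 0 0 0;.534 -.5 .75 -.4 0 0 0'
python3 -m crank '.534 -.4 .6 -.3 -.05 -.35 .3;.534 -.2 .4 -.2 -.08 -.45 .4;.534 0 0 0 -.08 -.45 .43;.534 0 0 0 -.08 -.45 .43;.534 0 0 0 -.08 -.45 .43;.534 0 0 0 -.08 -.45 .43;.534 0 0 0 -.08 -.45 .43;.534 0 0 0 -.08 -.4 .4'
python3 -c "
from h import *
plan([.583,-.172,.25],DN)"
```

```text
time: 10.15
tcp_pos: [0.4092, 0.1267, 0.3333]
tool_rot: [-0.036, 0.962, 0.177, 0.207]
ft_force: [0.4, 0.2, -2.2]
width: 0.0397
grip_force: 8.6
time: 10.82
tcp_pos: [0.4011, 0.0977, 0.3387]
tool_rot: [-0.003, 1.0, -0.017, 0.0]
ft_force: [1.2, -0.3, -1.2]
width: 0.0401
grip_force: 7.2
t 10.82 p [0.401 0.098 0.339] z [ 0.     0.005 -1.   ] y [-0.034 -0.999 -0.005] w 0.0401 g 7.2 F [ 1.221 -0.342 -1.205]
turn [-0.043 -0.     0.006]
shift(tool now) [ 7.641 10.551  3.495] shift(tool after turn) [ 7.649 10.528  3.549]
```

```bash
python3 -m crank '.534 .2 .3 0 -.04 0 0;.534 .4 .6 0 0 0 0;.534 .5 .7 0 0 0 0;.534 .5 .7 0 0 0 0;.534 .5 .7 .2 0 0 0;.534 .5 .7 .2 0 0 0;.534 .5 .7 .2 0 0 0;.534 .5 .7 .2 0 0 0'
python3 -m crank '.534 .5 .7 .3 0 0 0;.534 .5 .7 .3 0 0 0;.534 .5 .7 .3 0 0 0;.534 .5 .7 .3 0 0 0;.534 .5 .7 .3 0 0 0;.534 .5 .7 .3 0 0 0;.534 .5 .7 .3 0 0 0;.534 .5 .6 .3 0 0 0'
python3 - <<'E'
from h import *
import pickle
a=snap('top');b=snap('side');w=snap('wrist');pickle.dump((a,b,w),open('v1.pkl','wb'))
f=lambda d,x,y,W,H,s:cv2.resize(d['image'][y:y+H,x:x+W],None,fx=s,fy=s,interpolation=cv2.INTER_CUBIC)
A=f(a,270,105,133,150,3);B=f(b,155,140,133,140,3)[:420];W=cv2.resize(w['image'],(400,300))
o=np.zeros((600,800,3),np.uint8);o[:300,:400]=W;o[:420,400:799]=B;o[300:600,:266]=cv2.resize(A,(266,300))
cv2.imwrite('pics/c1.png',o);plan([.583,-.172,.077],DN)
E
```

```text
time: 11.48
tcp_pos: [0.4875, -0.0343, 0.3184]
tool_rot: [-0.0, 1.0, -0.015, 0.002]
ft_force: [0.1, 0.1, -1.5]
width: 0.0399
grip_force: 7.3
time: 12.15
tcp_pos: [0.583, -0.1753, 0.2581]
tool_rot: [0.0, 1.0, -0.015, 0.002]
ft_force: [0.2, -0.0, -1.4]
width: 0.04
grip_force: 7.2
t 12.3 p [ 0.582 -0.175  0.257] z [ 0.     0.001 -1.   ] y [-0.032 -0.999 -0.001] w 0.0398 g 7.3 F [ 0.064  0.716 -1.01 ]
turn [-0.009 -0.001  0.022]
shift(tool now) [ 0.017 -0.098  7.187] shift(tool after turn) [ 0.017 -0.106  7.187]
```

View pics/c1.png

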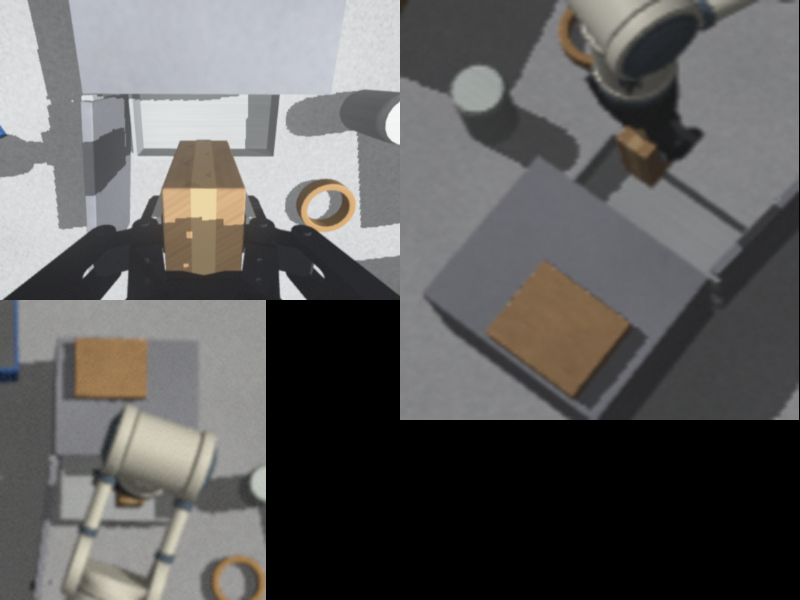

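The wrist view shows the carton held square over the tray. The tray's front edge is at about row 154 and the cabinet's front edge at row 95, in half-size pixels.

```bash
python3 - <<'E'
from h import *
import pickle
a,b,w=pickle.load(open('v1.pkl','rb'));k=1.4
for n,u,z in(('trayL',(137,155),.057),('trayR',(275,155),.057),('cabL',(80,95),.15),('cabR',(334,94),.15)):print(n,onz(w,u[0]*k,u[1]*k,z))
p=np.array([.582,-.175,.257])
for u in((180,140),(228,140),(163,187),(245,187)):
  # intersect with expected back face plane x = .612
  o,r=ray(w,u[0]*k,u[1]*k);P=o+r*(.612-o[0])/r[0];print('backface',P-p)
E
```

```text
trayL [ 0.557 -0.077  0.057]
trayR [ 0.55  -0.279  0.057]
cabL [ 0.649 -0.058  0.15 ]
cabR [ 0.642 -0.303  0.15 ]
backface [ 0.03   0.019 -0.066]
backface [ 0.03  -0.021 -0.061]
backface [0.03  0.018 0.023]
backface [ 0.03  -0.021  0.025]
```

```bash
python3 -m crank '.534 .2 .04 .3 0 0 0;.534 .2 .04 .5 0 0 0;.534 0 0 .9 0 0 0;.534 0 0 .9 0 0 0;.534 0 0 .9 0 0 0;.534 0 0 .9 0 0 0;.534 0 0 .9 0 0 0;.534 0 0 .6 0 0 0'
python3 -m crank '.534 0 0 .4 0 0 0;.534 0 0 .2 0 0 0;.534 0 0 .1 0 0 0;.534 0 0 .1 0 0 0;.534 0 0 0 0 0 0;.534 0 0 0 0 0 0;.534 0 0 0 0 0 0;.534 0 0 0 0 0 0'
```

```text
time: 12.97
tcp_pos: [0.5919, -0.1742, 0.1072]
tool_rot: [-0.001, 1.0, -0.015, -0.0]
ft_force: [-0.0, 0.3, -2.5]
width: 0.0401
grip_force: 7.3
time: 13.63
tcp_pos: [0.5932, -0.1755, 0.0914]
tool_rot: [-0.0, 1.0, -0.016, 0.002]
ft_force: [0.1, -0.4, -2.1]
width: 0.0399
grip_force: 7.3
```

```bash
python3 -m crank '.534 0 0 .1 0 0 0;.534 0 0 .06 0 0 0;.534 0 0 0 0 0 0;.534 0 0 0 0 0 0;.534 0 0 0 0 0 0;.534 0 0 0 0 0 0;.534 0 0 0 0 0 0;.534 0 0 0 0 0 0'
python3 -m crank '.534 0 0 .04 0 0 0;.534 0 0 .04 0 0 0;.534 0 0 .04 0 0 0;.534 0 0 0 0 0 0;.534 0 0 0 0 0 0;.534 0 0 0 0 0 0;.534 0 0 0 0 0 0;.534 0 0 0 0 0 0'
```

```text
time: 14.3
tcp_pos: [0.5929, -0.1754, 0.0866]
tool_rot: [-0.0, 1.0, -0.016, 0.001]
ft_force: [0.1, -0.6, -1.6]
width: 0.04
grip_force: 7.3
time: 14.97
tcp_pos: [0.5929, -0.1754, 0.0836]
tool_rot: [-0.0, 1.0, -0.016, 0.001]
ft_force: [0.3, 0.2, -0.9]
width: 0.04
grip_force: 7.3
```

```bash
python3 -m crank '.534 0 0 .04 0 0 0;.534 0 0 .04 0 0 0;.534 0 0 0 0 0 0;.534 0 0 0 0 0 0;.534 0 0 0 0 0 0;.534 0 0 0 0 0 0;.534 0 0 0 0 0 0;.534 0 0 0 0 0 0'
python3 - <<'E'
from h import *
import pickle
for i in range(1):
  w=snap('wrist','w2.png');pickle.dump(w,open('w2.pkl','wb'))
plan()
E
```

```text
time: 15.63
tcp_pos: [0.5929, -0.1754, 0.0816]
tool_rot: [-0.0, 1.0, -0.016, 0.001]
ft_force: [0.3, -1.4, -1.7]
width: 0.0398
grip_force: 7.3
t 15.68 p [ 0.593 -0.175  0.082] z [ 0.002  0.001 -1.   ] y [-0.032 -0.999 -0.001] w 0.0398 g 7.3 F [ 0.047 -0.355 -1.479]
turn [0. 0. 0.]
```

View pics/w2.png

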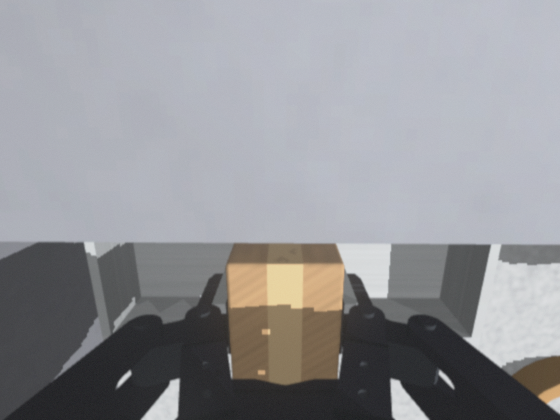

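The carton sits over the tray floor, with its top at rows 266-380 and the cabinet's front edge at row 242. I'll work out its height.

```bash
python3 - <<'E'
from h import *
import pickle
w=pickle.load(open('w2.pkl','rb'))
for u,x in(((228,266),.623),((343,266),.623),((340,380),.563),((232,380),.563)):
  o,r=ray(w,*u);print(o+r*(x-o[0])/r[0])
for z in (.10,.105,.107,.11,.115): print(z,onz(w,285,266,z)[0],onz(w,285,380,z)[0], (onz(w,343,266,z)-onz(w,228,266,z))[1],(onz(w,340,380,z)-onz(w,232,380,z))[1])
print(onz(w,285,242,.15))
E
```

```text
[ 0.623 -0.157  0.111]
[ 0.623 -0.194  0.114]
[ 0.563 -0.197  0.099]
[ 0.563 -0.151  0.098]
0.1 0.6166629312617501 0.5642058744854459 -0.04224561506118532 -0.04492546588905538
0.105 0.6191833129276572 0.5691239811900879 -0.04031463808241739 -0.04287199737483094
0.107 0.6201914655940199 0.5710912238719447 -0.039542247290910215 -0.04205060996914117
0.11 0.6217036945935641 0.5740420878947299 -0.03838366110364949 -0.040818528860606496
0.115 0.6242240762594712 0.578960194599372 -0.036452684124881535 -0.03876506034638211
[ 0.647 -0.176  0.15 ]
```

```bash
for i in 1; do python3 -m crank '.534 0 0 .04 0 0 0;.534 0 0 .04 0 0 0;.534 0 0 0 0 0 0;.534 0 0 0 0 0 0;.534 0 0 0 0 0 0;.534 0 0 0 0 0 0;.534 0 0 0 0 0 0;.534 0 0 0 0 0 0'
python3 -m crank '.534 0 0 .04 0 0 0;.534 0 0 .04 0 0 0;.534 0 0 0 0 0 0;.534 0 0 0 0 0 0;.534 0 0 0 0 0 0;.534 0 0 0 0 0 0;.534 0 0 0 0 0 0;.534 0 0 0 0 0 0'
python3 -m crank '.534 0 0 .04 0 0 0;.534 0 0 .04 0 0 0;.534 0 0 0 0 0 0;.534 0 0 0 0 0 0;.534 0 0 0 0 0 0;.534 0 0 0 0 0 0;.534 0 0 0 0 0 0;.534 0 0 0 0 0 0';done
```

```text
time: 16.35
tcp_pos: [0.5929, -0.1753, 0.0796]
tool_rot: [-0.0, 1.0, -0.016, 0.001]
ft_force: [0.3, 0.6, -1.8]
width: 0.04
grip_force: 7.3
time: 17.02
tcp_pos: [0.5929, -0.1754, 0.0776]
tool_rot: [-0.0, 1.0, -0.016, 0.001]
ft_force: [0.1, 0.2, -0.5]
width: 0.0398
grip_force: 7.3
time: 17.68
tcp_pos: [0.5933, -0.1754, 0.0766]
tool_rot: [-0.0, 1.0, -0.016, 0.002]
ft_force: [-0.9, 1.4, 5.4]
width: 0.0397
grip_force: 8.1
```

```bash
python3 -m crank '.53 0 0 0 0 0 0;.52 0 0 0 0 0 0;.5 0 0 0 0 0 0;.45 0 0 0 0 0 0;.4 0 0 0 0 0 0;.35 0 0 0 0 0 0;.3 0 0 0 0 0 0;.3 0 0 0 0 0 0'
python3 -m crank '.3 0 0 -.1 0 0 0;.3 0 0 -.3 0 0 0;.3 0 0 -.6 0 0 0;.3 0 0 -.8 0 0 0;.3 0 0 -.8 0 0 0;.3 0 0 -.8 0 0 0;.3 0 0 -.8 0 0 0;.3 0 0 -.8 0 0 0'
python3 - <<'E'
from h import *
import pickle
w=snap('wrist','w3.png');pickle.dump(w,open('w3.pkl','wb'))
plan([.47,-.177,.2],mat([np.sin(.62),-.02,-np.cos(.62)],[-.035,-1,0]))
E
```

```text
time: 18.35
tcp_pos: [0.5929, -0.1754, 0.0755]
tool_rot: [-0.0, 1.0, -0.016, 0.001]
ft_force: [1.0, 0.7, -0.6]
width: 0.0601
grip_force: 0.0
time: 19.02
tcp_pos: [0.5927, -0.1755, 0.2025]
tool_rot: [-0.0, 1.0, -0.016, 0.001]
ft_force: [-0.4, -0.5, -0.7]
width: 0.0598
grip_force: 0.0
t 19.07 p [ 0.594 -0.176  0.208] z [ 0.009 -0.002 -1.   ] y [-0.032 -0.999  0.002] w 0.0595 g 0.0 F [-0.831  0.139  3.088]
turn [0.007 5.091 0.028]
shift(tool now) [-4.952  0.202  0.267] shift(tool after turn) [-4.209  0.217 -2.622]
```

View pics/w3.png

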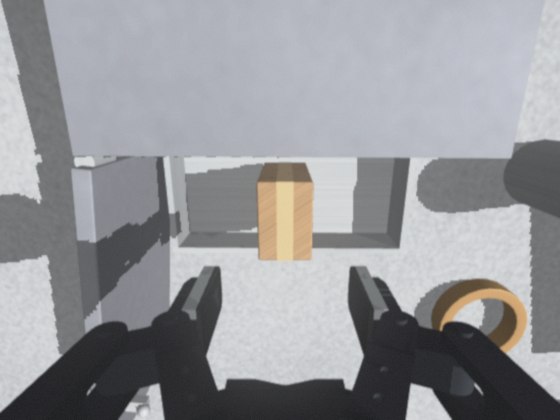

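The carton stands upright at (285,210), and the tray's front edge runs from (177,248) to (400,248). The open door is at the left, around (85,200).

```bash
python3 -m crank '.3 -.7 .02 0 0 0 0;.5 -.9 .03 0 0 0 0;1 -.9 .03 0 0 0 0;1 -.9 .03 0 0 0 0;1 -.9 .03 0 0 0 0;1 -.7 .03 0 0 0 0;1 0 0 0 0 0 0;1 0 0 0 0 0 0'
python3 -m crank '1 0 0 0 0 .64 0;1 0 0 0 0 .64 0;1 0 0 0 0 .64 0;1 0 0 0 0 .64 0;1 0 0 0 0 .64 0;1 0 0 0 0 .64 0;1 0 0 0 0 .64 0;1 0 0 0 0 .6 0'
python3 - <<'E'
from h import *
import pickle
w=pickle.load(open('w3.pkl','rb'))
for n,u,z in(('tL',(177,248),.057),('tR',(400,248),.057),('cabL',(73,157),.15),('cabR',(515,157),.15),('hinge in',(95,165),.146),('hinge out',(76,165),.146),('free in',(98,238),.146),('out',(78,238),.146)):print(n,onz(w,*u,z))
a=onz(w,285,259,.107)
print(a,onz(w,285,182,.107))
TM=mat([np.sin(.62),-.02,-np.cos(.62)],[-.035,-1,0])
plan([.50,-.178,.055],TM)
E
```

```text
time: 19.73
tcp_pos: [0.4674, -0.1759, 0.2014]
tool_rot: [-0.0, 1.0, -0.016, 0.002]
ft_force: [0.8, 0.0, -0.5]
width: -0.0001
grip_force: 0.0
time: 20.4
tcp_pos: [0.4682, -0.1758, 0.2012]
tool_rot: [0.005, 0.953, -0.015, 0.303]
ft_force: [-0.7, 0.0, 0.4]
width: 0.0002
grip_force: 0.0
tL [ 0.555 -0.076  0.057]
tR [ 0.549 -0.277  0.057]
cabL [ 0.65  -0.061  0.15 ]
cabR [ 0.642 -0.302  0.15 ]
hinge in [ 0.645 -0.07   0.146]
hinge out [ 0.645 -0.059  0.146]
free in [ 0.601 -0.062  0.146]
out [ 0.601 -0.05   0.146]
[ 0.565 -0.174  0.107] [ 0.623 -0.176  0.107]
t 20.4 p [ 0.468 -0.176  0.201] z [ 0.577 -0.018 -0.816] y [-0.032 -0.999 -0.   ] w 0.0002 g 0.0 F [-0.663  0.026  0.381]
turn [-0.015  0.037  0.021]
shift(tool now) [-2.34   0.051  5.51 ] shift(tool after turn) [-2.364  0.047  5.5  ]
```

```bash
python3 -m crank '1 -.3 0 .69 0 0 0;1 -.3 0 .69 0 0 0;1 -.3 0 .69 0 0 0;1 -.3 0 .69 0 0 0;1 -.3 0 .69 0 0 0;1 -.3 0 .69 0 0 0;1 -.3 0 .69 0 0 0;1 -.24 0 .67 0 0 0'
python3 -m crank '1 .1 0 .07 0 0 0;1 .2 0 .14 0 0 0;1 .2 0 .14 0 0 0;1 .15 0 .1 0 0 0;1 .15 0 .1 0 0 0;1 .15 0 .1 0 0 0;1 .2 0 .14 0 0 0;1 .2 0 .14 0 0 0'
python3 -m crank '1 .25 0 .18 0 0 0;1 .25 0 .18 0 0 0;1 .25 0 .18 0 0 0;1 .25 0 .18 0 0 0;1 .25 0 .18 0 0 0;1 .25 0 .18 0 0 0;1 .2 0 .14 0 0 0;1 .2 0 .14 0 0 0'
python3 -c "
from h import *
plan([.634,-.182,.055])"
```

```text
time: 21.07
tcp_pos: [0.4992, -0.1765, 0.0534]
tool_rot: [0.004, 0.954, -0.015, 0.301]
ft_force: [-0.5, -0.8, 0.4]
width: -0.0
grip_force: 0.0
time: 21.73
tcp_pos: [0.5403, -0.1781, 0.0551]
tool_rot: [0.005, 0.953, -0.015, 0.301]
ft_force: [-1.9, -0.8, 1.4]
width: 0.0
grip_force: 1.1
time: 22.4
tcp_pos: [0.5985, -0.1797, 0.0536]
tool_rot: [0.004, 0.954, -0.015, 0.301]
ft_force: [-2.4, -2.6, 2.4]
width: -0.0
grip_force: 1.0
t 22.4 p [ 0.599 -0.18   0.054] z [ 0.573 -0.017 -0.819] y [-0.032 -0.999 -0.001] w -0.0 g 1.0 F [-2.442 -2.602  2.413]
turn [0. 0. 0.]
shift(tool now) [1.196 0.045 0.769] shift(tool after turn) [1.196 0.045 0.769]
```

Pushing steadily at about 2 N. I'll go on to the home stop.

```bash
python3 -m crank '1 .18 0 .12 0 0 0;1 .18 0 .12 0 0 0;1 .18 0 .12 0 0 0;1 .18 0 .12 0 0 0;1 .12 0 .08 0 0 0;1 .1 0 .07 0 0 0;1 .08 0 .055 0 0 0;1 .06 0 .04 0 0 0'
python3 -m crank '1 .06 0 .04 0 0 0;1 .06 0 .04 0 0 0;1 .06 0 .04 0 0 0;1 .06 0 .04 0 0 0;1 0 0 0 0 0 0;1 0 0 0 0 0 0;1 0 0 0 0 0 0;1 0 0 0 0 0 0'
```

```text
time: 23.07
tcp_pos: [0.6305, -0.1806, 0.0541]
tool_rot: [0.004, 0.954, -0.015, 0.301]
ft_force: [-1.8, -0.8, -2.3]
width: 0.0001
grip_force: 0.8
time: 23.73
tcp_pos: [0.636, -0.1808, 0.0543]
tool_rot: [0.004, 0.954, -0.015, 0.299]
ft_force: [-19.4, 1.4, 7.1]
width: 0.0
grip_force: 9.8
```

```bash
python3 -m crank '1 -.3 0 -.2 0 0 0;1 -.6 0 -.42 0 0 0;1 -.8 0 -.56 0 0 0;1 -.8 0 -.56 0 0 0;1 -.8 0 -.56 0 0 0;1 0 0 -.9 0 0 0;1 0 0 -.9 0 0 0;1 0 0 -.9 0 0 0'
python3 -m crank '1 0 0 -.9 0 -.64 0;1 0 0 -.9 0 -.64 0;1 0 0 -.9 0 -.64 0;1 0 0 -.9 0 -.64 0;1 0 0 -.5 0 -.64 0;1 0 0 0 0 -.64 0;1 0 0 0 0 -.64 0;1 0 0 0 0 -.6 0'
python3 - <<'E'
from h import *
import pickle
w=snap('wrist');b=snap('side');pickle.dump((w,b),open('v4.pkl','wb'))
f=cv2.resize(b['image'][130:310,150:330],(400,400));o=np.zeros((420,800,3),np.uint8);o[:300,:400]=cv2.resize(w['image'],(400,300));o[:400,400:]=f
cv2.imwrite('pics/c4.png',o)
plan([.46,.06,.25],mat([0,0,-1],[-.035,-1,0]))
E
```

```text
time: 24.4
tcp_pos: [0.4979, -0.1766, 0.111]
tool_rot: [0.005, 0.953, -0.015, 0.302]
ft_force: [1.3, -0.2, 0.3]
width: -0.0003
grip_force: 0.0
time: 25.07
tcp_pos: [0.453, -0.1753, 0.2023]
tool_rot: [0.0, 1.0, -0.016, 0.001]
ft_force: [-0.3, -0.1, -0.1]
width: -0.0001
grip_force: 0.0
t 25.17 p [ 0.454 -0.175  0.2  ] z [ 0.001  0.002 -1.   ] y [-0.03  -1.    -0.002] w 0.0001 g 0.0 F [-0.053  0.794 -1.623]
turn [-0.013 -0.007  0.039]
shift(tool now) [-0.025 -9.406 -1.976] shift(tool after turn) [-0.071 -9.402 -1.991]
```

View pics/c4.png

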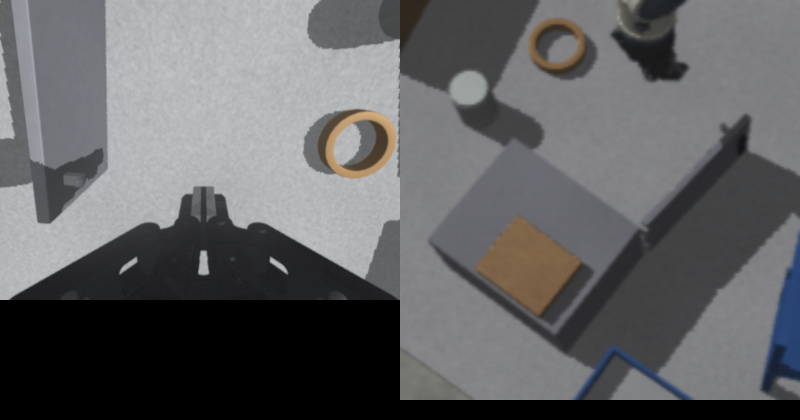

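The tray is home and out of sight, and the door is open with its free upper corner at about (37,222) in the half-size wrist view.

```bash
python3 - <<'E'
from h import *
import pickle
w,b=pickle.load(open('v4.pkl','rb'));k=1.4
for u in((38,222),(50,221),(15,5),(30,5)):print(onz(w,u[0]*k,u[1]*k,.146))
H=np.array([.648,-.062])  # hinge estimate (axis)
for n in (0,):
  for deg in (95,90,75,60,45,30,15,0):
    t=np.radians(deg);u=np.array([-np.sin(t),-np.cos(t)]);nn=np.array([-np.cos(t),np.sin(t)])
    c,s=np.cos(np.radians(-2)),np.sin(np.radians(-2));Rm=np.array([[c,-s],[s,c]])
    print(deg,'face pt r=.18',H+Rm@(u*.18+nn*.006),'end',H+Rm@(u*.238+nn*.006))
E
```

```text
[ 0.412 -0.023  0.146]
[ 0.412 -0.034  0.146]
[ 0.583 -0.05   0.146]
[ 0.583 -0.06   0.146]
95 face pt r=.18 [ 0.47  -0.034] end [ 0.413 -0.027]
90 face pt r=.18 [ 0.468 -0.05 ] end [ 0.41  -0.048]
75 face pt r=.18 [ 0.471 -0.097] end [ 0.415 -0.11 ]
60 face pt r=.18 [ 0.486 -0.141] end [ 0.435 -0.168]
45 face pt r=.18 [ 0.512 -0.18 ] end [ 0.47 -0.22]
30 face pt r=.18 [ 0.548 -0.211] end [ 0.517 -0.261]
15 face pt r=.18 [ 0.59  -0.232] end [ 0.573 -0.288]
0 face pt r=.18 [ 0.636 -0.242] end [ 0.634 -0.3  ]
```

```bash
python3 -m crank '1 .1 -.6 -.1 0 0 0;1 .15 -1 -.1 0 0 0;1 .15 -1 -.1 0 0 0;1 .15 -1 -.1 0 0 0;1 .15 -1 0 0 0 0;1 .15 -1 0 0 0 0;1 .15 -1 0 0 0 0;1 .05 -1 0 0 0 0'
python3 -m crank '1 0 -.3 0 0 0 0;1 0 0 .5 0 0 0;1 0 0 .8 0 0 0;1 0 0 .8 0 0 0;1 0 0 .8 0 0 0;1 0 0 .8 0 0 0;1 0 0 .5 0 0 0;1 0 0 0 0 0 0'
python3 - <<'E'
from h import *
plan([.486,.019,.104],DN)
Q=None
for d in(105,97,90,82,75,67,60,52,45,37,30,22,15,8,4,0):
  t=np.radians(d);r,o=.165,.022
  P=np.array([-r*np.sin(t)-o*np.cos(t), r*np.cos(t)-o*np.sin(t)])
  print(d,P,None if Q is None else (P-Q)/.025);Q=P
E
```

```text
time: 25.83
tcp_pos: [0.4846, 0.0151, 0.2114]
tool_rot: [-0.001, 1.0, -0.016, 0.003]
ft_force: [0.9, 0.0, -0.0]
width: -0.0003
grip_force: 0.0
time: 26.5
tcp_pos: [0.4827, 0.0204, 0.1018]
tool_rot: [-0.0, 1.0, -0.017, -0.002]
ft_force: [-0.0, -0.6, -0.3]
width: -0.0002
grip_force: 0.0
t 26.5 p [0.483 0.02  0.102] z [-0.004  0.001 -1.   ] y [-0.033 -0.999 -0.001] w -0.0002 g 0.0 F [-0.036 -0.643 -0.251]
turn [-0.007  0.03   0.015]
shift(tool now) [ 0.133  0.052 -0.09 ] shift(tool after turn) [ 0.133  0.052 -0.089]
105 [-0.154 -0.064] None
97 [-0.161 -0.042] [-0.296  0.88 ]
90 [-0.165 -0.022] [-0.156  0.798]
82 [-0.166  0.001] [-0.058  0.927]
75 [-0.165  0.021] [0.055 0.811]
67 [-0.16   0.044] [0.184 0.911]
60 [-0.154  0.063] [0.263 0.769]
52 [-0.144  0.084] [0.413 0.832]
45 [-0.132  0.101] [0.453 0.675]
37 [-0.117  0.119] [0.614 0.697]
30 [-0.102  0.132] [0.613 0.534]
22 [-0.082  0.145] [0.774 0.514]
15 [-0.064  0.154] [0.73  0.358]
8 [-0.045  0.16 ] [0.768 0.266]
4 [-0.033  0.163] [0.452 0.109]
0 [-0.022  0.165] [0.458 0.077]
```

```bash
python3 -m crank '1 0 .3 0 0 0 0;1 0 .4 0 0 0 0;1 0 .4 0 0 0 0;1 0 .4 0 0 0 0;1 0 .5 0 0 0 0;1 0 .5 0 0 0 0;1 0 .5 0 0 0 0;1 0 .5 0 0 0 0'
python3 -m crank '1 .06 .45 0 0 0 0;1 .1 .45 0 0 0 0;1 .12 .45 0 0 0 0;1 .15 .43 0 0 0 0;1 .18 .42 0 0 0 0;1 .21 .42 0 0 0 0;1 .23 .38 0 0 0 0;1 .25 .36 0 0 0 0'
python3 -m crank '1 .22 .28 0 0 0 0;1 .24 .27 0 0 0 0;1 .25 .25 0 0 0 0;1 .25 .23 0 0 0 0;1 .25 .2 0 0 0 0;1 .26 .2 0 0 0 0;1 .26 .18 0 0 0 0;1 .27 .17 0 0 0 0'
python3 - <<'E'
from h import *
plan()
w=snap('wrist');b=snap('side')
f=cv2.resize(b['image'][130:310,150:330],(400,400));o=np.zeros((420,800,3),np.uint8);o[:300,:400]=cv2.resize(w['image'],(400,300));o[:400,400:]=f
cv2.imwrite('pics/c5.png',o)
E
```

```text
time: 27.17
tcp_pos: [0.4824, -0.0676, 0.1068]
tool_rot: [-0.0, 1.0, -0.016, 0.002]
ft_force: [0.3, 1.0, 1.0]
width: 0.0002
grip_force: 0.0
time: 27.83
tcp_pos: [0.5122, -0.1521, 0.1054]
tool_rot: [-0.0, 1.0, -0.016, 0.001]
ft_force: [-1.2, 1.5, 0.4]
width: 0.0001
grip_force: 0.0
time: 28.5
tcp_pos: [0.5609, -0.1975, 0.1056]
tool_rot: [-0.0, 1.0, -0.016, 0.001]
ft_force: [-1.7, 1.3, 0.5]
width: 0.0
grip_force: 0.0
t 28.5 p [ 0.561 -0.197  0.106] z [ 0.002  0.001 -1.   ] y [-0.032 -0.999 -0.001] w 0.0 g 0.0 F [-1.706  1.32   0.496]
turn [0. 0. 0.]
```

View pics/c5.png

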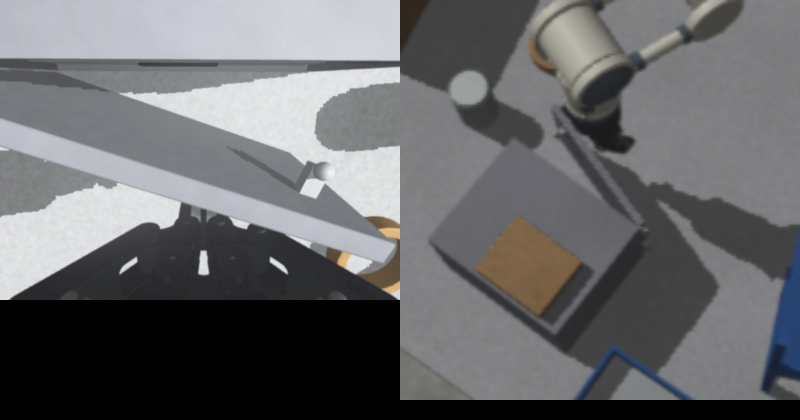

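The door is at about 22 deg and follows the fingertips; its end stays clear of the tape. Next I'll close it slowly.

```bash
python3 -m crank '1 .25 .14 0 0 0 0;1 .25 .14 0 0 0 0;1 .24 .1 0 0 0 0;1 .22 .08 0 0 0 0;1 .2 .06 0 0 0 0;1 .18 .04 0 0 0 0;1 .15 .03 0 0 0 0;1 .15 0 0 0 0 0'
python3 -m crank '1 .1 0 0 0 0 0;1 .1 0 0 0 0 0;1 .1 0 0 0 0 0;1 .1 0 0 0 0 0;1 .08 0 0 0 0 0;1 .08 0 0 0 0 0;1 .06 0 0 0 0 0;1 0 0 0 0 0 0'
python3 -m crank '1 .06 0 0 0 0 0;1 .06 0 0 0 0 0;1 .06 0 0 0 0 0;1 .06 0 0 0 0 0;1 0 0 0 0 0 0;1 0 0 0 0 0 0;1 0 0 0 0 0 0;1 0 0 0 0 0 0'
```

```text
time: 29.27
tcp_pos: [0.6011, -0.2134, 0.1056]
tool_rot: [-0.0, 1.0, -0.016, 0.001]
ft_force: [-1.6, -1.2, -0.0]
width: -0.0
grip_force: 0.0
time: 29.93
tcp_pos: [0.6162, -0.2139, 0.1058]
tool_rot: [-0.0, 1.0, -0.016, 0.001]
ft_force: [0.3, 1.3, 0.7]
width: 0.0003
grip_force: 0.0
time: 30.6
tcp_pos: [0.6191, -0.2139, 0.1058]
tool_rot: [-0.001, 1.0, -0.017, -0.003]
ft_force: [-19.2, 2.0, 6.6]
width: -0.0002
grip_force: 0.0
```

```bash
python3 -m crank '1 -.3 0 0 0 0 0;1 -.6 0 0 0 0 0;1 -.8 0 0 0 0 0;1 -.8 0 0 0 0 0;1 -.8 0 -.5 0 0 0;1 -.5 0 -.8 0 0 0;1 0 0 -.8 0 0 0;1 0 0 -.8 0 0 0'
python3 -m crank '1 0 0 -.8 0 0 0;1 -.5 0 -.5 0 0 0;1 -.5 0 0 0 0 0;1 -.3 0 0 0 0 0;1 0 0 0 0 0 0;1 0 0 0 0 0 0;1 0 0 0 0 0 0;1 0 0 0 0 0 0'
python3 - <<'E'
from h import *
plan()
w=snap('wrist');b=snap('side')
f=cv2.resize(b['image'][130:310,150:330],(400,400));o=np.zeros((420,800,3),np.uint8);o[:300,:400]=cv2.resize(w['image'],(400,300));o[:400,400:]=f
cv2.imwrite('pics/c6.png',o)
E
```

```text
time: 31.27
tcp_pos: [0.5269, -0.2106, 0.1793]
tool_rot: [-0.0, 1.0, -0.016, 0.002]
ft_force: [0.5, -0.0, 0.1]
width: 0.0001
grip_force: 0.0
time: 31.93
tcp_pos: [0.4949, -0.2097, 0.2098]
tool_rot: [-0.001, 1.0, -0.016, 0.0]
ft_force: [0.0, -0.1, 0.3]
width: -0.0002
grip_force: 0.0
t 31.93 p [ 0.495 -0.21   0.21 ] z [ 0.001  0.002 -1.   ] y [-0.032 -0.999 -0.002] w -0.0002 g 0.0 F [ 0.007 -0.056  0.276]
turn [0. 0. 0.]
```

View pics/c6.png

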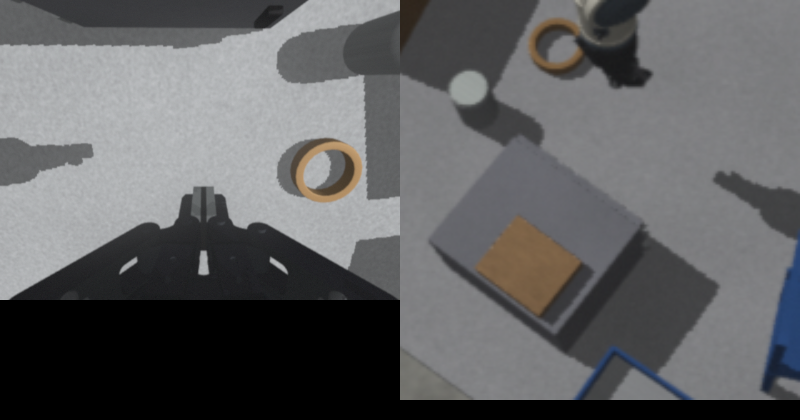

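The door is flush with the cabinet front, the tape and tin are where they were, and the robot is clear, so I'm handing in.

```bash
python3 -c "
from station import manip
print(manip.job_done())"
```

```text
the job is handed in; nothing more can be done
None
```

I handed the job in at about 32 s: the slim carton was stood upright in the tray, the tray is pushed home and the door is shut flush; the judge returned no verdict.

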